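# Load the whale blank and trip the load switch

### The arm

A 6-joint arm with a two-finger parallel gripper is mounted at the origin on the work surface. World frame = base frame: x ahead of the robot, y to its left, z up, the work surface at z = 0. Lengths are in m, angles in rad, forces in N, time in s.
With the tool pointing down it reaches from about 0.3 to 0.875 m from the base axis. Payload 6.4 kg.
Tool frame: the origin (TCP) lies at the centre of the arm's flange, where the gripper is bolted on; the fingertips stand 166 mm ahead of it and the grasp point (between the pads) lies 147 mm ahead of it; z points along the fingers, y is the line along which they close (so a half turn about z gives the same grasp; the last joint's range is limited). The gripper opens to 88 mm and grips with 3 to 60 N. Pads are 18 mm wide; open, the fingers measure 123 mm over their backs; the gripper's body (75 mm by 187 mm) begins 45 mm behind the grasp point.
Start: joints at [0.957, 0.181, 1.607, -0, 1.354, -0.206], TCP at [0.228, 0.528, 0.405] pointing down, gripper open.
Joint ranges: [-2.99, 2.99], [-0.89, 2.07], [0.3, 2.58], [-1.14, 4.28], [0, 2.63], [-3.12, 3.12]. Speed limits (rad/s): [2.57, 2.57, 3.01, 3.14, 3.14, 3.14].

### API

Orientations are given as a 3x3 rotation matrix whose columns are the frame's x, y, z axes.
In Python, from cell import ctrl gives the robot as it stands. The module is installed in compiled form; this text tells all that it offers.
- The arm moves only by the tool apply_moves, never from a script. Its arguments are lists of equal length, an entry for each row: "translation": the shift along the world's x, y, z in mm, a list of three; "rot": the turn, a rotation vector about the world's x, y, z in degrees, a list of three; "fingers": the closure, from -1 (fully open) to 1 (shut), so that 0 is half open. A call has 1 to 10 rows; each row is the pose to reach, as a shift and turn from the pose commanded when the call began; what a row does not reach only later rows make up. A row lasts 1/10 s, in which the tool goes at most 50 mm and 8.59 degrees, less where a joint would pass 70% of its speed; a pose out of reach is approached as far as the arm can. A call with a gripper value outside its range is refused whole. The fingers move at their own pace and stop on an object; "grip_force" is the grip in N (left out, the last holds). Time passes only in rows, so rows that repeat a pose let the fingers close. It gives the time, the measured TCP pose, the force, the opening and the grip force at its end, in the units of the state.
- ctrl.read_state(): the state, without advancing time (a new reading comes with each control period).
- ctrl.camera(name): name is "scene" or "side" or "wrist"; returns a dict with "image" (384x512x3 uint8, red, green, blue), "depth" (384x512 float32, m along the optical axis (not along the pixel's ray), 0 where there is no reading), "fx", "fy", "cx", "cy" (pixels), "dist_coeffs" ([k1, k2, p1, p2, k3] as OpenCV has them; the pictures are not rectified), "extrinsics" (4x4, takes a point from camera to world coordinates); the wrist camera has in their place "T_tool_cam" (4x4, takes a point from camera to tool coordinates, whose origin is the TCP and whose axes are the flange's). Camera axes: x right, y down, z forward; pixel columns grow to the right and rows downward; lengths in m; the calibration is good to about 2 mm. A picture is of the moment at which its call begins: read the wrist's pose just before it.
- ctrl.finish_job(): hands the job in; it is judged then, once.
The state is a dict: "clock": time; "joints": joint angles; "joint_vel": joint speeds; "joint_torque": joint torques, N m; "tcp_pos": TCP position; "eef_rot": TCP orientation; "contact_force": force on the tool from outside, world axes, zero at the start; "wrist_torque": the same for the moment, N m; "grip_width": finger opening in m; "grip_force": force on a finger pad.
Only numpy, scipy, OpenCV 4.12 (cv2) and the standard library are available. Lean on these libraries where they do the work, as an engineer would, in place of code of your own. Each camera call takes 0.05 s, during which the arm holds its last target. There are 200 camera calls.

### The job

Load the roughed-out wooden whale into the small blue carving machine: lay it upright in the channel in front of the clear guard, nose towards the machine, let it rest there, and slide it along under the guard until it drops flat into the recess. Then push the lever with the orange roller gently over, either way, until its switch clicks (about 30 degrees), well short of its end stop, and let it spring back upright. Do not trip the blue-roller switch, and leave everything else standing where it is.

Things in the scene. Friction and masses are not known exactly. Their poses are not given: they have to be found in the camera images.
- bed: Fixed bed of the small blue carving machine, 90 wide, top 30 mm above the table. Origin on the table, z up, local +y is the loading direction. A channel 52 wide on local x = 0, between steel rails 10 thick and 10 above the bed top, runs from the open entry at local y -155. From local y +120 the blue machine head rises to z 230.
- recess (a point): Centre of the recess floor in the channel, 22 mm above the table, at bed local y +64; axes as bed. The recess spans bed local y +5 to +123, is 8 mm deep and as wide as the channel. A clear guard covers bed local y +30 to +150 (underside z 82, top z 90, open at the entry side). Seated, the blank has 4 mm play each way and its tail end stands out some 20 mm from the guard.
- channel_entry (a point): Middle of the channel's open entry edge, on the bed top; axes as bed.
- blank_center (a point): Centre of the loose whale blank (about 0.13 kg, 110 x 44 x 38 high), 19 mm above its underside; local x to its nose, z up. Backing block 110 x 44 x 12; on it the body, 30 wide, flat upright sides, from local x -17 to +49; a narrow tail; upright tail fins 40 wide, top 36 above the underside, their flat rear flush with the tail end (local x -55): push there.
- blank_nose (a point): Middle of the nose end of the block, half-way up (55 mm ahead of the centre).
- blank_grip (a point): Middle of the whale's body, 25 mm above the underside, 16 mm ahead of the centre: grip here, across the 30 mm width.
- load_switch: Limit switch on a fixed stand (base 70 x 60, housing 32 x 40, top at z 96 mm). Origin under its base, z up. The lever stands up from a pivot at z 85 on the local -x side of the housing (roller centre at local x -34.5) and swings in the local y-z plane. This one has the ORANGE roller: the load switch.
- load_arm (a joint): Lever of the orange-roller switch, rad: 0 upright, sprung back to 0 from both sides, positive leans the roller to local -y of the switch. It clicks at 0.5 (29 degrees, roller 24 mm to the side) either way; hard stop at 1.1, to be kept below 0.9. About 6 N at the roller at the click.
- load_roller (a point): Centre of the orange roller, diameter 20, 12 wide, 50 mm from the pivot, 135 mm above the table when upright.
- travel_switch: Limit switch on a fixed stand (base 70 x 60, housing 32 x 40, top at z 96 mm). Origin under its base, z up. The lever stands up from a pivot at z 85 on the local -x side of the housing (roller centre at local x -34.5) and swings in the local y-z plane. This one has the BLUE roller: leave it alone.
- travel_arm (a joint): Lever of the blue-roller switch, rad, same as the other; must stay within 0.25 of upright.
- travel_roller (a point): Centre of the blue roller, same sizes.
- glue_bottle: yellow glue bottle with red cap, standing, diameter 46, height 130, origin under its centre. It stands some 65 to 80 mm to one side of the orange-roller switch, in that switch's swing plane (local +y or -y, varies) (sizes mm; bystander, leave in place)
- sanding_block: cork sanding block 60 x 36 x 28 high, on the other side of the orange-roller switch, origin under its centre (sizes mm; bystander, leave in place)
- tape_roll: roll of paper tape lying flat, outer diameter 80, 24 high, beside the blue-roller switch, origin under its centre (sizes mm; bystander, leave in place)
- egg_pale: pale wooden egg on a small flat foot, diameter 48, 48 high, beside the blue-roller switch, origin under its centre (sizes mm; bystander, leave in place)
- egg_dark: dark wooden egg, same size, beyond the machine bed, origin under its centre (sizes mm; bystander, leave in place)
- gouge: carving gouge lying down, 190 long, 24 high, wooden handle to its -x, origin at the table under it (sizes mm; bystander, leave in place)
- pencil_pot: blue pot with pencils, diameter 68, 145 high, origin under its centre (sizes mm; bystander, leave in place)
- mallet: dark wooden mallet lying down, head 90 x 56 x 56, handle to its -x 150 from the head's centre, origin at the table under the head (sizes mm; bystander, leave in place)
- blank: The loose whale blank; origin at the middle of its underside, axes as blank_center.
There are look-alikes about, which are no part of the job. Leave any purple or turquoise look-alike of the load_switch alone.

How it is judged:
On the way, in this order (a step that is already met when the one before it is completed fails the run):
1. the blank lies flat in the channel, ahead of the recess (y of blank_center in the frame of bed between -0.14 and 0 m and x of blank_center in the frame of bed between -0.009 and 0.009 m and z of blank_center in the frame of bed between 0.045 and 0.053 m and angle between blank_center's own z axis and vertical below 0.08 rad and linear speed of blank below 0.02 m/s), for 0.2 s.
2. the blank has dropped flat into the recess, nose inwards (y of blank_center in the frame of bed between 0.055 and 0.073 m and x of blank_center in the frame of bed between -0.009 and 0.009 m and z of blank_center in the frame of bed below 0.0445 m and angle between blank_center's own z axis and vertical below 0.08 rad and y of blank_nose in the frame of bed above 0.105 m), for 0.2 s.
3. the orange-roller lever is deflected until it clicks ((value of joint load_arm above 0.5 rad or value of joint load_arm below -0.5 rad)), for 0.1 s.
At the end, for the whole second after the job is handed in: The blank lies flat in the recess, nose inwards, within 9 mm of its middle and at rest, less than 3.5 mm above the recess floor; both levers are back within 0.1 rad of upright; no bystander has moved more than 30 mm or tipped (all of step 2 and linear speed of blank below 0.01 m/s and not (value of joint load_arm above 0.1 rad or value of joint load_arm below -0.1 rad) and not (value of joint travel_arm above 0.1 rad or value of joint travel_arm below -0.1 rad) and not (distance of any of glue_bottle, sanding_block, tape_roll, egg_pale, egg_dark, gouge, pencil_pot, mallet from where it was at the start of the episode above 0.03 m or angle between any of glue_bottle, sanding_block, tape_roll, egg_pale, egg_dark, gouge, pencil_pot, mallet's own z axis and vertical above 0.4 rad)); the robot touches nothing.
It fails at once if the blue-roller switch is deflected by 0.25 rad (value of joint travel_arm above 0.25 rad or value of joint travel_arm below -0.25 rad).
It fails at once if the orange-roller lever is driven beyond 0.9 rad, towards its end stop (value of joint load_arm above 0.9 rad or value of joint load_arm below -0.9 rad).
It fails at once if the load switch is pushed with more than 25 N (contact force between load_switch and anything else above 25 N).
It fails at once if a bystander is moved by more than 30 mm or tipped (distance of any of glue_bottle, sanding_block, tape_roll, egg_pale, egg_dark, gouge, pencil_pot, mallet from where it was at the start of the episode above 0.03 m or angle between any of glue_bottle, sanding_block, tape_roll, egg_pale, egg_dark, gouge, pencil_pot, mallet's own z axis and vertical above 0.4 rad).
It also fails if it takes over 67 s, if anything falls off the work surface, if the arm or the gripper's body presses on something with over 40 N, if the wrist force passes 120 N, or if a joint passes its speed limit or range.

## Working session

There is one attempt and no reset: what is moved stays moved. The work goes in short steps, Python scripts to look and compute and a tool call to move; the robot and the scene stay as the last step left them, time stands still between calls to the robot, and variables do not carry over. Pictures are saved under pics/ and viewed, at most 10 in all, crops included, and the job is handed in when it is done.

Besides the shell and the picture viewer there is one more tool, called after "Call:" by a JSON object that holds its "api" and its "payload". apply_moves: Moves the arm, as the interface text tells. Its arguments: {"type":"object","properties":{"translation":{"type":"array","items":{"type":"array","items":{"type":"number"}}},"rot":{"type":"array","items":{"type":"array","items":{"type":"number"}}},"fingers":{"type":"array","items":{"type":"number"}},"grip_force":{"type":"number"}},"required":["translation","rot","fingers"]}

```bash
mkdir -p pics; cat > h.py <<'E'
from cell import ctrl
import numpy as np, cv2, pickle
def grab(n):
    s=ctrl.read_state(); c=ctrl.camera(n)
    if 'extrinsics' in c: T=np.array(c['extrinsics'])
    else:
        W=np.eye(4); W[:3,:3]=s['eef_rot']; W[:3,3]=s['tcp_pos']; T=W@np.array(c['T_tool_cam'])
    c['T']=T; c['K']=np.array([[c['fx'],0,c['cx']],[0,c['fy'],c['cy']],[0,0,1.]]); c['D']=np.array(c['dist_coeffs'],float)
    return c
def rays(c,uv):
    p=cv2.undistortPoints(np.array(uv,float).reshape(-1,1,2),c['K'],c['D']).reshape(-1,2)
    return np.c_[p,np.ones(len(p))]
def plane(c,uv,z):
    d=rays(c,uv)@c['T'][:3,:3].T; o=c['T'][:3,3]
    return o+d*((z-o[2])/d[:,2])[:,None]
def cloud(c):
    h,w=c['depth'].shape; v,u=np.mgrid[:h,:w]
    r=rays(c,np.c_[u.ravel(),v.ravel()])*c['depth'].reshape(-1,1)
    P=r@c['T'][:3,:3].T+c['T'][:3,3]; P[c['depth'].ravel()==0]=np.nan
    return P.reshape(h,w,3)
def save(c,name): cv2.imwrite('pics/'+name,cv2.cvtColor(c['image'],cv2.COLOR_RGB2BGR))
E
python3 - <<'E'
from h import *
a=grab('scene');b=grab('side')
pickle.dump((a,b),open('ab.pkl','wb'))
im=np.vstack([a['image'],b['image']])
cv2.imwrite('pics/a.png',cv2.cvtColor(cv2.resize(a['image'],(768,576)),cv2.COLOR_RGB2BGR))
cv2.imwrite('pics/b.png',cv2.cvtColor(cv2.resize(b['image'],(768,576)),cv2.COLOR_RGB2BGR))
print(a['T'],b['T'],a['K'],ctrl.read_state())
E
```

```text
[[-0.59678107  0.62469662 -0.50359357  1.03411495]
 [ 0.80235134  0.47177954 -0.36559046  0.18851728]
 [ 0.00920202 -0.62223644 -0.78277528  0.85471629]
 [ 0.          0.          0.          1.        ]] [[ 0.90397954 -0.26978841  0.33171556  0.14731781]
 [-0.42715145 -0.60437211  0.67251467 -1.01176344]
 [ 0.01904297 -0.74963228 -0.66158053  0.99009686]
 [ 0.          0.          0.          1.        ]] [[353.75959663   0.         256.79196723]
 [  0.         353.75959663 193.65499996]
 [  0.           0.           1.        ]] {'clock': 0.1, 'joints': array([ 9.56711819e-01,  1.81480695e-01,  1.60787553e+00,  3.71832178e-05,
        1.35378661e+00, -2.06311555e-01]), 'joint_vel': array([-0.00050618, -0.00157499, -0.00207845,  0.00136168,  0.00066937,
        0.00017081]), 'joint_torque': array([ 9.16348181e-04, -4.34815586e+01, -3.42698443e+01,  7.04706833e-02,
        3.38944362e-02, -4.82393330e-05]), 'tcp_pos': array([0.22788527, 0.52768249, 0.40390788]), 'eef_rot': array([[-9.18002920e-01,  3.96572549e-01, -9.22908344e-04],
       [ 3.96573465e-01,  9.18002143e-01, -1.24604298e-03],
       [ 3.53085398e-04, -1.50987205e-03, -9.99998798e-01]]), 'contact_force': array([0.88677418, 0.34216914, 0.96060337]), 'wrist_torque': array([-0.04301457, -0.00653555, -0.00995048]), 'grip_force': 0.0, 'grip_width': 0.08805174809466054}
```

View pics/a.png

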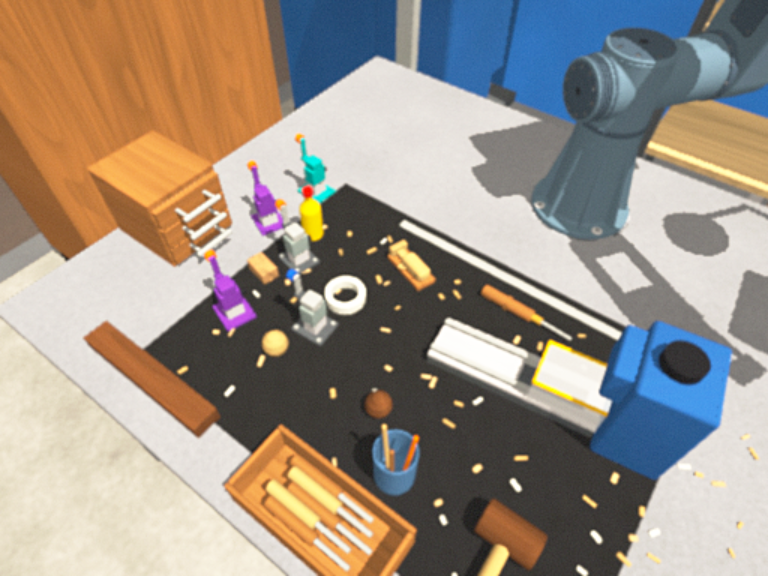

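View pics/b.png

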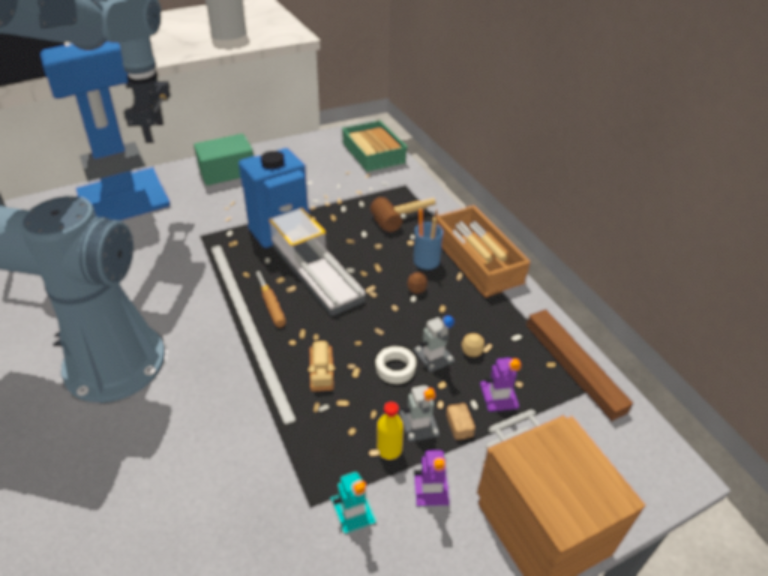

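Scene view (768 px wide): blank at about (410,265), channel entry at (430,345), machine head at (660,400). The orange-roller grey switch is at (297,245) with the glue bottle beside it, and the blue-roller switch is at (315,315). Next I'll build an orthographic map from the depth.

```bash
python3 - <<'E'
from h import *
a,b=pickle.load(open('ab.pkl','rb'))
def show(P,C,name,x0=0.2,x1=0.9,y0=-0.6,y1=0.5,s=700):
    im=np.zeros((int((x1-x0)*s),int((y1-y0)*s),3),np.uint8)
    m=np.isfinite(P[:,2])&(P[:,2]<0.3)&(P[:,2]>-.02)&(P[:,0]>x0)&(P[:,0]<x1)&(P[:,1]>y0)&(P[:,1]<y1)
    P=P[m];C=C[m];o=np.argsort(P[:,2]);P=P[o];C=C[o]
    r=((x1-P[:,0])*s).astype(int).clip(0,im.shape[0]-1);c=((y1-P[:,1])*s).astype(int).clip(0,im.shape[1]-1)
    for dr in(0,1):
        for dc in (0,1): im[(r+dr).clip(0,im.shape[0]-1),(c+dc).clip(0,im.shape[1]-1)]=C
    for y in np.arange(-.5,.5,.1): cv2.putText(im,f'{y:.1f}',(int((y1-y)*s),10),0,.35,(255,255,255));im[::8,int((y1-y)*s)]=255
    for x in np.arange(.3,.9,.1): cv2.putText(im,f'{x:.1f}',(0,int((x1-x)*s)),0,.35,(255,255,255));im[int((x1-x)*s),::8]=255
    cv2.imwrite('pics/'+name,im[:,:,::-1])
P=np.vstack([cloud(a).reshape(-1,3),cloud(b).reshape(-1,3)]);C=np.vstack([a['image'].reshape(-1,3),b['image'].reshape(-1,3)])
show(P,C,'o.png')
for c,n in((a,'scene'),(b,'side')):
    Q=cloud(c);hsv=cv2.cvtColor(c['image'],cv2.COLOR_RGB2HSV);H,S,V=hsv[...,0],hsv[...,1],hsv[...,2]
    for nm,m in(('orange',(H>7)&(H<18)&(S>200)&(V>180)),('blue',(H>100)&(H<118)&(S>190)&(V>120)&(Q[...,2]>.1)&(Q[...,2]<.16)),('red',((H<4)|(H>176))&(S>190)&(V>120))):
        k,l,st,ce=cv2.connectedComponentsWithStats(m.astype(np.uint8))
        for i in range(1,k):
            if st[i,4]>8: print(n,nm,ce[i].round(1),st[i,4],np.nanmedian(Q[l==i],0).round(3))
E
```

```text
scene orange [273.6 301.3] 39 [0.768 0.045 0.095]
scene blue [193.1 182.2] 21 [ 0.647 -0.3    0.143]
scene red [204.6 127.4] 30 [ 0.455 -0.433  0.13 ]
side orange [343.4 242.2] 16 [ 0.696 -0.453  0.139]
side orange [286.3 262.6] 18 [ 0.52  -0.448  0.139]
side orange [292.3 309.8] 13 [ 0.465 -0.579  0.141]
side orange [239.8 326.1] 13 [ 0.336 -0.566  0.14 ]
side blue [298.8 213.8] 17 [ 0.639 -0.305  0.141]
side red [260.3 271.7] 59 [ 0.449 -0.439  0.129]
```

View pics/o.png

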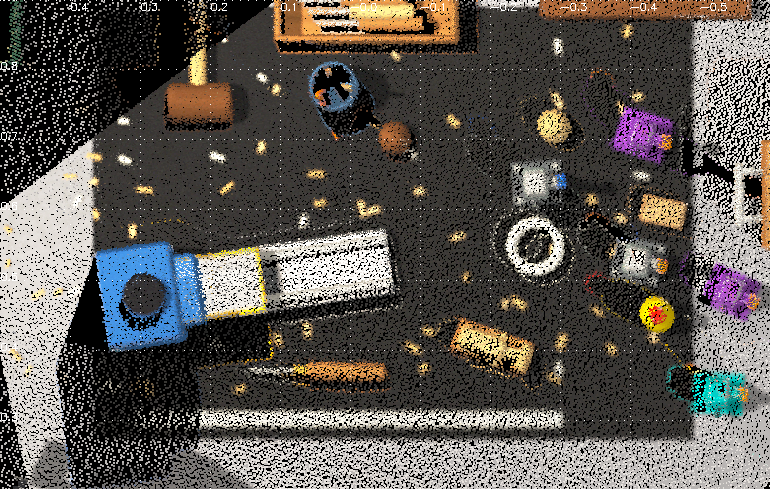

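Orthographic map (left = +y): the blank lies near (0.41,-0.18), the bed runs towards +y, and the orange roller is near (0.52,-0.45) with the bottle near (0.45,-0.44). Moving the wrist camera over the blank.

Call:
{"api": "apply_moves", "payload": {"translation": [[10,-45,0],[22,-95,0],[34,-145,0],[46,-195,0],[58,-244,0],[70,-293,0],[82,-342,0],[95,-390,0],[107,-440,0],[119,-488,0]], "rot": [[0,0,-8.5],[0,0,-17],[0,0,-25.5],[0,0,-34],[0,0,-42.5],[0,0,-51],[0,0,-59.5],[0,0,-68],[0,0,-76.5],[0,0,-85]], "fingers": [-1,-1,-1,-1,-1,-1,-1,-1,-1,-1]}}

```text
clock: 1.1
tcp_pos: [0.3452, 0.0441, 0.4048]
eef_rot: [[0.321, 0.947, 0.001], [0.947, -0.321, -0.0], [0.0, 0.001, -1.0]]
contact_force: [1.4, 0.6, -0.4]
grip_width: 0.0882
grip_force: 0.0
```

Call:
{"api": "apply_moves", "payload": {"translation": [[10,-45,0],[22,-95,0],[34,-145,0],[46,-192,0],[53,-220,0],[53,-220,0],[53,-220,0]], "rot": [[0,0,0],[0,0,0],[0,0,0],[0,0,0],[0,0,0],[0,0,0],[0,0,0]], "fingers": [-1,-1,-1,-1,-1,-1,-1]}}

```text
clock: 1.8
tcp_pos: [0.3982, -0.1743, 0.4041]
eef_rot: [[0.317, 0.949, -0.001], [0.949, -0.317, 0.001], [0.001, -0.002, -1.0]]
contact_force: [0.1, 0.4, 0.0]
grip_width: 0.0878
grip_force: 0.0
```

```bash
python3 - <<'E'
from h import *
c=grab('wrist');pickle.dump(c,open('w1.pkl','wb'));save(c,'w1.png')
s=ctrl.read_state();print(s['tcp_pos'],s['eef_rot'],s['clock'],np.array(c['T_tool_cam']))
E
```

```text
[ 0.39821601 -0.17352668  0.40416827] [[ 3.15258483e-01  9.49005226e-01 -1.08162187e-03]
 [ 9.49005453e-01 -3.15257116e-01  1.26508300e-03]
 [ 8.59581385e-04 -1.42529320e-03 -9.99998615e-01]] 1.85 [[-3.98930875e-04 -9.58327287e-01 -2.85672280e-01  7.40125631e-02]
 [ 9.99999759e-01 -5.44592318e-04  4.30447436e-04 -7.64513916e-04]
 [-5.68084453e-04 -2.85672039e-01  9.58327274e-01  1.86604562e-02]
 [ 0.00000000e+00  0.00000000e+00  0.00000000e+00  1.00000000e+00]]
```

View pics/w1.png

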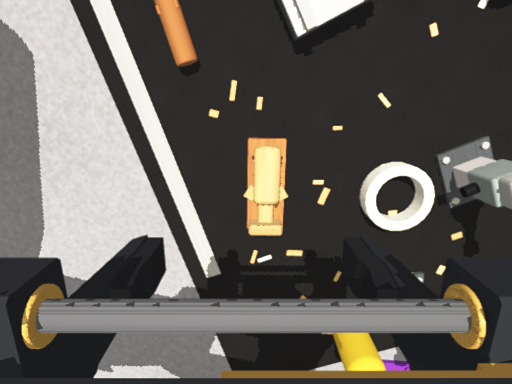

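The wrist view shows the blank upright with its nose towards the top (about +y), body at (266,175) and tail fins at (265,230). The bed entry is at the top, so I'll shift forward for a closer look at the bed.

Call:
{"api": "apply_moves", "payload": {"translation": [[30,40,0],[60,85,0],[90,125,0],[115,165,0],[115,165,0],[115,165,0],[115,165,0]], "rot": [[0,0,0],[0,0,5],[0,0,10],[0,0,15],[0,0,20],[0,0,20],[0,0,20]], "fingers": [-1,-1,-1,-1,-1,-1,-1]}}

```text
clock: 2.55
tcp_pos: [0.5128, -0.0081, 0.4047]
eef_rot: [[-0.028, 1.0, -0.0], [1.0, 0.028, -0.0], [-0.0, -0.0, -1.0]]
contact_force: [-0.1, -0.2, 0.3]
grip_width: 0.0882
grip_force: 0.0
```

```bash
python3 - <<'E'
from h import *
c=pickle.load(open('w1.pkl','rb'));Q=cloud(c).reshape(-1,3)
m=(Q[:,2]>.006)&(abs(Q[:,0]-.41)<.09)&(abs(Q[:,1]+.18)<.08)
def rect(P):
    r=cv2.minAreaRect((P[:,:2]*1000).astype(np.float32));return r
B=Q[m];ctr=np.median(B[:,:2],0);B=B[np.linalg.norm(B[:,:2]-ctr,axis=1)<.075]
print('blank',rect(B),B[:,2].max(),len(B))
T=B[B[:,2]>.02];print('upper',rect(T)); 
d=np.array([.315,.949]); 
for lo,hi in((.008,.016),(.022,.03),(.03,.045)):
    s=B[(B[:,2]>lo)&(B[:,2]<hi)];
    if len(s): print(lo,len(s),(s[:,:2]@d).min(),(s[:,:2]@d).max(),np.median(s[:,2]))
w=grab('wrist');pickle.dump(w,open('w2.pkl','wb'));save(w,'w2.png')
s=ctrl.read_state();print(s['tcp_pos'],s['eef_rot'][:2])
E
```

```text
blank ((394.6231689453125, -183.63174438476562), (91.16909790039062, 134.07940673828125), 71.4305419921875) 0.3392108156477094 47389
upper ((394.74139404296875, -183.27992248535156), (90.42684173583984, 134.07940673828125), 71.4305419921875)
0.008 894 -0.09554140894226822 -0.0080861865137958 0.013295189370639504
0.022 194 -0.09482456763552895 -0.014239641513021437 0.027006376211607397
0.03 1503 -0.07843359820432537 -0.014308485093809406 0.03863411410740358
[ 0.51286251 -0.00878766  0.4047713 ] [[-2.68608430e-02  9.99639172e-01 -1.45627322e-04]
 [ 9.99639178e-01  2.68608291e-02 -9.65234211e-05]]
```

View pics/w2.png

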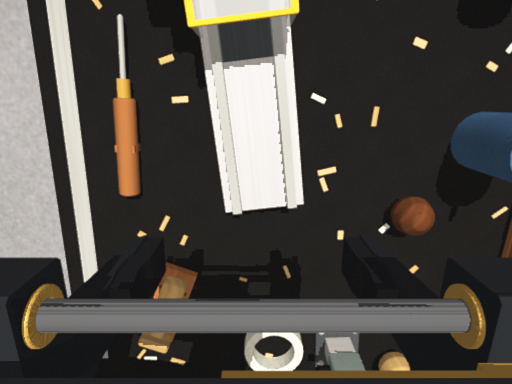

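The bed entry edge runs from (227,213) to (303,205), the rails go up the image, the yellow guard edge is at y≈12, and the dark recess starts at about row 63. Computing the blank and bed poses.

```bash
python3 - <<'E'
from h import *
c=pickle.load(open('w1.pkl','rb'));Q=cloud(c)
h=cv2.cvtColor(c['image'],cv2.COLOR_RGB2HSV)
m=(h[...,1]>60)&(h[...,0]<30)&(h[...,2]>90); m[:125]=0;m[245:]=0;m[:,:235]=0;m[:,300:]=0
k,l,st,ce=cv2.connectedComponentsWithStats(m.astype(np.uint8));i=1+np.argmax(st[1:,4]);M=l==i;print(st[i])
P=Q[M];P=P[(P[:,2]>.004)&(P[:,2]<.06)]
for n,lo,hi in(('block',.006,.018),('tail',.018,.03),('body',.03,.05)):
    s=P[(P[:,2]>lo)&(P[:,2]<hi)];print(n,len(s),cv2.minAreaRect((s[:,:2]*1000).astype(np.float32)),np.median(s[:,2]))
# block outline corners onto plane z=.012 
cn=[p for p in cv2.findContours(M.astype(np.uint8),0,1)[0]];cn=max(cn,key=len)
X=plane(c,cn[:,0,:],.012);print('contour z12',cv2.minAreaRect((X[:,:2]*1000).astype(np.float32)))
# bed
for nm in('w2','a','b'):
    w=pickle.load(open('w2.pkl','rb')) if nm=='w2' else pickle.load(open('ab.pkl','rb'))['ab'.index(nm)]
    Q=cloud(w).reshape(-1,3);Q=Q[np.isfinite(Q[:,2])]
    s=Q[(abs(Q[:,0]-.54)<.1)&(Q[:,1]<.08)&(Q[:,1]>-.12)&(Q[:,2]>.022)&(Q[:,2]<.05)]
    r=cv2.minAreaRect((s[:,:2]*1000).astype(np.float32));print(nm,'bed',len(s),r,cv2.boxPoints(r).round(0).tolist())
    t=s[s[:,2]>.036]
    if len(t)<20: continue
    r=cv2.minAreaRect((t[:,:2]*1000).astype(np.float32));print(' rails',len(t),r,cv2.boxPoints(r).round(0).tolist(),np.median(t[:,2]))
E
```

```text
[ 243  137   46   99 3774]
block 1271 ((403.4431457519531, -199.0549774169922), (108.65704345703125, 50.850399017333984), 73.74285888671875) 0.013407178842453238
tail 435 ((404.7347106933594, -198.52293395996094), (93.2361831665039, 48.582672119140625), 69.16569519042969) 0.026690348324600432
body 1903 ((402.2100830078125, -203.31710815429688), (103.88990020751953, 38.549278259277344), 71.72252655029297) 0.0381804063753447
contour z12 ((402.3219299316406, -204.6605224609375), (120.79716491699219, 54.02223587036133), 71.52902221679688)
w2 bed 10218 ((516.4265747070312, 16.028717041015625), (90.21694946289062, 141.0204315185547), 8.064750671386719) [[462.0, 80.0], [482.0, -60.0], [571.0, -47.0], [551.0, 92.0]]
 rails 2475 ((516.484619140625, 15.341140747070312), (72.193115234375, 139.44989013671875), 8.083459854125977) [[471.0, 79.0], [491.0, -59.0], [562.0, -49.0], [542.0, 89.0]] 0.041327909144809716
a bed 1488 ((519.0529174804688, 13.506065368652344), (94.5561294555664, 143.69174194335938), 7.005561828613281) [[463.0, 79.0], [481.0, -64.0], [575.0, -52.0], [557.0, 91.0]]
 rails 409 ((519.280029296875, 13.808509826660156), (74.51066589355469, 143.04251098632812), 8.181183815002441) [[472.0, 79.0], [493.0, -62.0], [566.0, -52.0], [546.0, 90.0]] 0.04000429904054481
b bed 731 ((517.1484375, 11.069999694824219), (94.51602172851562, 147.13148498535156), 7.5785908699035645) [[461.0, 78.0], [480.0, -68.0], [574.0, -56.0], [554.0, 90.0]]
 rails 185 ((517.3627319335938, 13.566207885742188), (74.85415649414062, 136.9525604248047), 8.074122428894043) [[471.0, 76.0], [490.0, -59.0], [564.0, -49.0], [545.0, 87.0]] 0.03980332780385121
```

```bash
python3 - <<'E'
from h import *
c=pickle.load(open('w1.pkl','rb'));Q=cloud(c)
h=cv2.cvtColor(c['image'],cv2.COLOR_RGB2HSV)
for r in (140,142,145,150): print(r,[tuple(x) for x in h[r,[244,246,248,252,266,280,284,286,288]].tolist()])
d=np.array([np.cos(np.radians(71.5)),np.sin(np.radians(71.5))]);n=np.array([d[1],-d[0]])
P=Q[137:240,240:295].reshape(-1,3)
for nm,lo,hi in(('block',.009,.018),('body',.034,.045)):
    s=P[(P[:,2]>lo)&(P[:,2]<hi)]; a=s[:,:2]@d;b=s[:,:2]@n
    print(nm,a.min(),a.max(),np.percentile(b,[1,5,50,95,99]).round(4))
    if nm=='body':
        for k in np.arange(a.min(),a.max(),.008):
            q=b[(a>=k)&(a<k+.008)]; 
            if len(q)>5: print(round(k,3),len(q),q.min().round(4),q.max().round(4))
N=plane(c,[[267,138],[249,138],[286,138]],.012);print(N,N[:,:2]@d,N[:,:2]@n)
E
```

```text
140 [(8, 21, 48), (5, 31, 50), (13, 159, 220), (16, 148, 247), (15, 150, 245), (16, 148, 248), (17, 146, 252), (12, 155, 171), (40, 18, 43)]
142 [(8, 20, 50), (13, 35, 51), (13, 159, 223), (16, 148, 247), (15, 154, 240), (16, 149, 245), (17, 145, 250), (13, 156, 175), (0, 6, 45)]
145 [(15, 22, 47), (9, 36, 50), (13, 160, 222), (16, 148, 246), (18, 132, 230), (16, 149, 245), (17, 144, 251), (12, 153, 162), (15, 12, 44)]
150 [(6, 27, 48), (4, 35, 51), (13, 158, 218), (16, 148, 246), (27, 72, 255), (16, 144, 236), (17, 146, 251), (12, 143, 107), (30, 17, 44)]
block -0.1159250771505256 -0.007051244864570149 [0.4241 0.4255 0.4394 0.468  0.4692]
body -0.11707501203249177 -0.014035760490906619 [0.4292 0.4337 0.4466 0.4599 0.4628]
-0.117 169 0.4269 0.4652
-0.109 178 0.4269 0.4651
-0.077 158 0.4326 0.4608
-0.069 171 0.4326 0.4608
-0.061 178 0.4326 0.4606
-0.053 182 0.4326 0.4615
-0.045 181 0.4326 0.4612
-0.037 181 0.4337 0.4612
-0.029 195 0.4326 0.461
-0.021 166 0.4337 0.4607
[[ 0.42202749 -0.14875366  0.012     ]
 [ 0.40256307 -0.14225217  0.012     ]
 [ 0.44257135 -0.15561491  0.012     ]] [-0.00715533 -0.00716596 -0.00714335] [0.44741889 0.42689736 0.46907822]
```

Call:
{"api": "apply_moves", "payload": {"translation": [[-25,-42,-30],[-50,-84,-60],[-75,-126,-95],[-98,-165,-130],[-104,-177,-155],[-104,-177,-155],[-104,-177,-155]], "rot": [[0,0,-5],[0,0,-10],[0,0,-15],[0,0,-20],[0,0,-20],[0,0,-20],[0,0,-20]], "fingers": [-1,-1,-1,-1,-1,-1,-1]}}

```text
clock: 3.3
tcp_pos: [0.4083, -0.1869, 0.249]
eef_rot: [[0.32, 0.947, -0.002], [0.947, -0.32, 0.002], [0.001, -0.002, -1.0]]
contact_force: [0.5, -0.5, 0.4]
grip_width: 0.0883
grip_force: 0.0
```

Call:
{"api": "apply_moves", "payload": {"translation": [[0,1,-30],[0,1,-60],[0,1,-68],[0,1,-68],[0,1,-68],[0,1,-68],[0,1,-68],[0,1,-68],[0,1,-68],[0,1,-68]], "rot": [[0,0,0],[0,0,0],[0,0,0],[0,0,0],[0,0,0],[0,0,0],[0,0,0],[0,0,0],[0,0,0],[0,0,0]], "fingers": [-1,-0.5,-0.3,0,1,1,1,1,1,1], "grip_force": 15}}

```text
clock: 4.3
tcp_pos: [0.4098, -0.1853, 0.1823]
eef_rot: [[0.315, 0.949, 0.001], [0.949, -0.315, -0.0], [-0.0, 0.001, -1.0]]
contact_force: [-0.8, 1.5, 6.7]
grip_width: 0.0302
grip_force: 15.0
```

Call:
{"api": "apply_moves", "payload": {"translation": [[0,0,25],[0,0,70],[10,25,80],[30,70,80],[50,115,80],[70,160,80],[90,205,80],[102,232,80],[102,232,80],[102,232,80]], "rot": [[0,0,0],[0,0,0],[0,0,3],[0,0,8],[0,0,14],[0,0,20],[0,0,26.6],[0,0,26.6],[0,0,26.6],[0,0,26.6]], "fingers": [1,1,1,1,1,1,1,1,1,1]}}

```text
clock: 5.3
tcp_pos: [0.5112, 0.0474, 0.2612]
eef_rot: [[-0.145, 0.989, -0.001], [0.989, 0.145, -0.0], [0.0, -0.001, -1.0]]
contact_force: [0.4, -0.3, -1.4]
grip_width: 0.0299
grip_force: 14.9
```

```bash
python3 - <<'E'
from h import *
s=ctrl.read_state();print(s['tcp_pos'],np.degrees(np.arctan2(s['eef_rot'][1,0],s['eef_rot'][0,0])),s['grip_width'],s['contact_force'])
c=grab('wrist');pickle.dump(c,open('w3.pkl','wb'));b=grab('side')
im=np.hstack([c['image'][60:300,150:380],cv2.resize(b['image'][110:230,150:280],(260,240))])
cv2.imwrite('pics/w3.png',cv2.resize(im,None,fx=1.6,fy=1.6)[:,:,::-1])
E
```

```text
[0.51116055 0.04737792 0.26115615] 98.33491256649418 0.029924019688413052 [ 0.44220699 -0.30115799 -1.37098516]
```

View pics/w3.png

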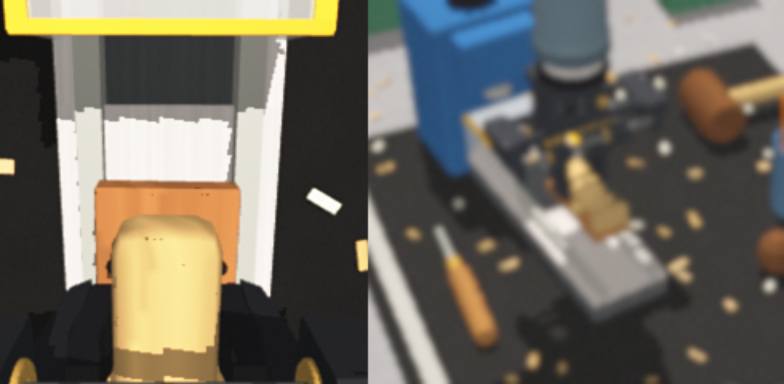

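Right crop shows the blank held straight. In the left crop the block (columns 96–240) sits centred over the channel (104–236). Lowering it now.

Call:
{"api": "apply_moves", "payload": {"translation": [[1,0,-15],[1,0,-30],[1,0,-40],[1,0,-45],[1,0,-48],[1,0,-48],[1,0,-48],[1,0,-48]], "rot": [[0,0,0],[0,0,0],[0,0,0],[0,0,0],[0,0,0],[0,0,0],[0,0,0],[0,0,0]], "fingers": [1,1,1,1,1,1,0.3,0]}}

```text
clock: 6.2
tcp_pos: [0.513, 0.0469, 0.2144]
eef_rot: [[-0.143, 0.99, 0.001], [0.99, 0.143, -0.0], [-0.0, 0.001, -1.0]]
contact_force: [-0.3, -0.8, 0.8]
grip_width: 0.0367
grip_force: 0.0
```

Call:
{"api": "apply_moves", "payload": {"translation": [[0,0,0],[0,0,0],[0,0,30],[0,0,70]], "rot": [[0,0,0],[0,0,0],[0,0,0],[0,0,0]], "fingers": [-0.2,-0.2,-0.2,-0.2]}}

```text
clock: 6.6
tcp_pos: [0.5114, 0.0471, 0.2826]
eef_rot: [[-0.143, 0.99, -0.005], [0.99, 0.143, 0.001], [0.001, -0.005, -1.0]]
contact_force: [0.4, 0.2, -0.2]
grip_width: 0.0526
grip_force: 0.0
```

```bash
python3 - <<'E'
from h import *
s=ctrl.read_state();print(s['tcp_pos'],s['clock'])
for n in('scene','side'):
    c=grab(n);Q=cloud(c);h=cv2.cvtColor(c['image'],cv2.COLOR_RGB2HSV)
    L=Q[...,:2]-np.array([.5047,.100]);lx=L@[.990,.1404];ly=L@[-.1404,.990]
    m=(abs(lx)<.03)&(ly>-.15)&(ly<.06)&(h[...,1]>70)&(h[...,0]<30)&(Q[...,2]>.03)&(Q[...,2]<.075)
    print(n,m.sum(),'ly',np.percentile(ly[m],[0,2,98,100]).round(4),'lx',np.percentile(lx[m],[2,50,98]).round(4),'z',np.percentile(Q[...,2][m],[2,50,98]).round(4))
E
```

```text
[0.51144731 0.04706664 0.28263955] 6.6
scene 530 ly [-0.1275 -0.1249 -0.0197  0.0253] lx [-0.0135  0.0162  0.0253] z [0.0358 0.0506 0.0689]
side 327 ly [-0.1305 -0.128  -0.0273 -0.0163] lx [-0.0221 -0.0082  0.0181] z [0.0337 0.0562 0.0704]
```

Call:
{"api": "apply_moves", "payload": {"translation": [[6,-40,0],[13,-85,0],[17,-110,0],[17,-110,-30],[17,-110,-60],[17,-110,-70],[17,-110,-70],[17,-110,-70]], "rot": [[0,0,0],[0,0,0],[0,0,0],[0,0,0],[0,0,0],[0,0,0],[0,0,0],[0,0,0]], "fingers": [1,1,1,1,1,1,1,1]}}

```text
clock: 7.5
tcp_pos: [0.5299, -0.063, 0.2144]
eef_rot: [[-0.144, 0.99, 0.001], [0.99, 0.144, -0.0], [-0.0, 0.001, -1.0]]
contact_force: [-0.1, -0.4, 0.3]
grip_width: 0.0007
grip_force: 0.0
```

```bash
cat > st.py <<'E'
from h import *
s=ctrl.read_state();L=s['tcp_pos'][:2]-np.array([.5047,.1]);print('tcp local',L@[.990,.1404],L@[-.1404,.990],s['tcp_pos'][2],s['clock'],s['contact_force'].round(1),s['grip_width'])
w=grab('wrist')
c=w;Q=cloud(c);h=cv2.cvtColor(c['image'],cv2.COLOR_RGB2HSV)
L=Q[...,:2]-np.array([.5047,.100]);lx=L@[.990,.1404];ly=L@[-.1404,.990]
m=(abs(lx)<.03)&(ly>-.16)&(ly<.14)&(h[...,1]>70)&(h[...,0]<30)&(Q[...,2]>.02)&(Q[...,2]<.075)
m=cv2.morphologyEx(m.astype(np.uint8),cv2.MORPH_OPEN,np.ones((3,3)))>0
print('wood',m.sum(),'ly',np.percentile(ly[m],[0,2,98,100]).round(4),'lx',np.percentile(lx[m],[2,50,98]).round(4),'z',np.percentile(Q[...,2][m],[2,50,98,100]).round(4))
E
python3 st.py
```

```text
tcp local 0.0021019731914321167 -0.16488312622309215 0.21438426672315467 7.5 [-0.1 -0.4  0.3] 0.0007051817977422443
wood 18335 ly [-0.1334 -0.1224 -0.057  -0.0509] lx [-0.0217 -0.0004  0.0205] z [0.0424 0.0649 0.0702 0.0717]
```

Call:
{"api": "apply_moves", "payload": {"translation": [[-4,15,-2],[-7,35,-2],[-9,53,-2],[-12,71,-2],[-14,89,-2],[-17,107,-2],[-19,123,-2],[-21,135,-2],[-22,143,-2],[-22,143,-2]], "rot": [[0,0,0],[0,0,0],[0,0,0],[0,0,0],[0,0,0],[0,0,0],[0,0,0],[0,0,0],[0,0,0],[0,0,0]], "fingers": [1,1,1,1,1,1,1,1,1,1]}}

```text
clock: 8.55
tcp_pos: [0.5072, 0.0811, 0.212]
eef_rot: [[-0.145, 0.989, 0.0], [0.989, 0.145, 0.0], [0.0, 0.0, -1.0]]
contact_force: [0.1, 0.6, 0.1]
grip_width: 0.0003
grip_force: 0.0
```

```bash
cat >> st.py <<'E'
import sys
if len(sys.argv)>1:
    b=grab('side');a=grab('scene')
    im=np.hstack([w['image'][60:300,150:380],cv2.resize(b['image'][110:230,150:280],(260,240)),cv2.resize(a['image'][200:300,270:420],(300,240))])
    cv2.imwrite('pics/'+sys.argv[1],im[:,:,::-1])
E
python3 st.py p1.png
```

```text
tcp local -0.0001782149963849692 -0.019110218787306617 0.2119502405929551 8.55 [0.1 0.6 0.1] 0.0002596444693965613
wood 5609 ly [-0.0205 -0.0044  0.0189  0.0204] lx [-0.0221 -0.0017  0.0183] z [0.0419 0.0629 0.0686 0.0698]
```

View pics/p1.png

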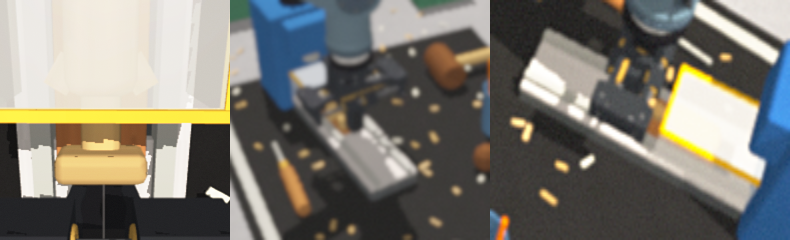

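The whale is under the guard with its fins standing out (rows 147–184), and the closed fingers are in contact behind them. About 18 mm left to push.

Call:
{"api": "apply_moves", "payload": {"translation": [[-1,5,0],[-1,9,0],[-2,13,0],[-2,16,0],[-2,18,0],[-2,18,0],[-2,18,0]], "rot": [[0,0,0],[0,0,0],[0,0,0],[0,0,0],[0,0,0],[0,0,0],[0,0,0]], "fingers": [1,1,1,1,1,1,1]}}

```text
clock: 9.4
tcp_pos: [0.5056, 0.098, 0.2117]
eef_rot: [[-0.143, 0.99, 0.0], [0.99, 0.143, 0.0], [0.0, 0.0, -1.0]]
contact_force: [0.3, 0.4, -0.6]
grip_width: 0.0005
grip_force: 0.0
```

```bash
python3 st.py
```

```text
tcp local 0.000566053808137391 -0.0020731492699216053 0.21174329486576438 9.4 [ 0.3  0.4 -0.6] 0.000454849083274241
wood 885 ly [-0.0009  0.0078  0.0162  0.0167] lx [-0.0197 -0.0014  0.0165] z [0.052  0.059  0.0604 0.0609]
```

The blank dropped: the fins' top fell from 68.6 to 60 mm (same sensor offset of about +2 mm), and the tail end is at local +8, so the centre is near +63. Retreating and heading for the orange switch.

Call:
{"api": "apply_moves", "payload": {"translation": [[2,-15,0],[4,-30,0],[4,-30,45],[4,-35,90],[8,-65,125],[13,-110,145],[19,-158,150],[25,-206,150],[31,-254,150],[37,-302,150]], "rot": [[0,0,0],[0,0,0],[0,0,0],[0,0,0],[0,0,8],[0,0,16],[0,0,24],[0,0,32],[0,0,40],[0,0,48]], "fingers": [1,1,1,1,1,1,1,1,1,1]}}

```text
clock: 10.45
tcp_pos: [0.5417, -0.2064, 0.3621]
eef_rot: [[-0.834, 0.552, 0.001], [0.552, 0.834, -0.0], [-0.001, -0.0, -1.0]]
contact_force: [1.3, -0.2, 0.3]
grip_width: 0.0003
grip_force: 0.0
```

Call:
{"api": "apply_moves", "payload": {"translation": [[5,-45,0],[10,-90,0],[15,-135,0],[20,-180,0],[24,-215,0],[27,-238,0],[27,-238,0],[27,-238,0],[27,-238,0]], "rot": [[0,0,6],[0,0,12],[0,0,18],[0,0,22],[0,0,22],[0,0,22],[0,0,22],[0,0,22],[0,0,22]], "fingers": [1,1,1,1,1,1,1,1,1]}}

```text
clock: 11.35
tcp_pos: [0.569, -0.4405, 0.3615]
eef_rot: [[-0.979, 0.204, -0.0], [0.204, 0.979, 0.001], [0.001, 0.001, -1.0]]
contact_force: [0.7, -0.4, 0.2]
grip_width: 0.0003
grip_force: 0.0
```

```bash
python3 - <<'E'
from h import *
s=ctrl.read_state();print(s['tcp_pos'],np.degrees(np.arctan2(s['eef_rot'][1,0],s['eef_rot'][0,0])),s['clock'],s['joints'])
c=grab('wrist');pickle.dump(c,open('w4.pkl','wb'));save(c,'w4.png')
Q=cloud(c);h=cv2.cvtColor(c['image'],cv2.COLOR_RGB2HSV);H,S,V=h[...,0],h[...,1],h[...,2]
m=(H>5)&(H<20)&(S>190)&(V>150)&(Q[...,2]>.1)
k,l,st,ce=cv2.connectedComponentsWithStats(m.astype(np.uint8))
for i in range(1,k):
    if st[i,4]>15:
        print(ce[i].round(1),st[i],np.nanmedian(Q[l==i],0).round(4),plane(c,[ce[i]],.140).round(4))
        p=Q[l==i];print('  ',cv2.minAreaRect((p[:,:2]*1000).astype(np.float32)),np.nanmax(p[:,2]))
# switch housing
g=(S<60)&(abs(Q[...,2]-.096)<.006)&(abs(Q[...,0]-.53)<.07)&(abs(Q[...,1]+.40)<.07)
p=Q[g];print(g.sum(),cv2.minAreaRect((p[:,:2]*1000).astype(np.float32)))
# sanding/bottle
for n,mm in(('red',((H<4)|(H>176))&(S>190)&(Q[...,2]>.1)),):
    p=Q[mm];print(n,len(p),np.median(p,0),p.min(0),p.max(0))
p=Q[(H>15)&(H<40)&(S>150)&(Q[...,2]>.05)&(Q[...,2]<.13)&(abs(Q[...,0]-.45)<.05)&(abs(Q[...,1]+.44)<.06)];print('yellow',len(p),p.min(0),p.max(0))
E
```

```text
[ 0.5689955  -0.44049523  0.36148907] 168.2430991020132 11.35 [-8.23290185e-01  5.31392185e-01  1.23571100e+00  2.78294123e-04
  1.37537861e+00 -2.18894383e+00]
[229.8  40.1] [222  33  15  13  18] [ 0.4577 -0.4318  0.1173] [[ 0.462  -0.4313  0.14  ]]
   ((457.8101501464844, -432.5107727050781), (2.3167147636413574, 11.258919715881348), 10.913378715515137) 0.12076643061453468
[214.1  42.4] [208  38  13   8  16] [ 0.4561 -0.4427  0.1043] [[ 0.4613 -0.4403  0.14  ]]
   ((456.3731689453125, -442.4674987792969), (9.324920654296875, 1.7751914262771606), 51.863155364990234) 0.12066685694622653
[  8.6 102.1] [  0  86  22  34 392] [ 0.468  -0.5676  0.1421] [[ 0.468  -0.5691  0.14  ]]
   ((468.5374755859375, -569.8336791992188), (7.644262313842773, 19.21609115600586), 67.92729187011719) 0.14759994440691787
[233.5 128.5] [224 125  20   9 145] [ 0.5108 -0.4399  0.1418] [[ 0.5109 -0.4401  0.14  ]]
   ((511.0406799316406, -440.0733642578125), (11.564690589904785, 4.4260430335998535), 77.63298034667969) 0.14562746085123335
[232.5 153.7] [224 148  20   9 101] [ 0.5256 -0.4443  0.1428] [[ 0.5259 -0.4442  0.14  ]]
   ((524.7420043945312, -443.29571533203125), (11.664460182189941, 6.194039344787598), 78.83910369873047) 0.14598535247687047
[271.5 359.9] [268 352   9  19 118] [ 0.6866 -0.4501  0.1396] [[ 0.687  -0.4502  0.14  ]]
   ((690.8419189453125, -450.44134521484375), (4.7746686935424805, 13.904399871826172), 71.39187622070312) 0.1461563360614853
1948 ((524.15771484375, -414.749755859375), (49.61772155761719, 29.185203552246094), 78.20098114013672)
red 539 [ 0.45241626 -0.4404787   0.13100755] [ 0.43771199 -0.44646482  0.11879998] [ 0.45988403 -0.42557493  0.1337267 ]
yellow 2139 [ 0.42859095 -0.45825439  0.05003401] [ 0.47155523 -0.41314825  0.12985214]
```

View pics/w4.png

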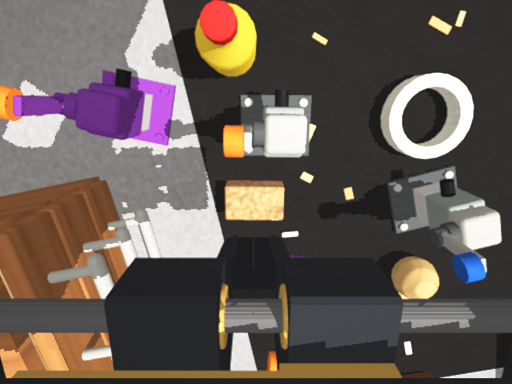

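The wrist view shows the orange roller at (233,142) beside its grey housing, sanding block at (254,200), bottle at (226,40); the blue roller at (469,267) is far off. The roller measures (0.518,-0.442), top at 146 mm (expected 145), and the swing direction matches tool x. I'll come down on the cork-block side.

Call:
{"api": "apply_moves", "payload": {"translation": [[-2,-12,-35],[-2,-12,-65],[-2,-12,-75],[-12,-10,-75],[-20,-8,-75],[-25,-7,-75],[-25,-7,-75],[-25,-7,-75]], "rot": [[0,0,0],[0,0,0],[0,0,0],[0,0,0],[0,0,0],[0,0,0],[0,0,0],[0,0,0]], "fingers": [1,1,1,1,1,1,1,1]}}

```text
clock: 12.2
tcp_pos: [0.5444, -0.4482, 0.2883]
eef_rot: [[-0.979, 0.204, 0.002], [0.204, 0.979, -0.002], [-0.002, -0.001, -1.0]]
contact_force: [0.0, 0.3, 0.0]
grip_width: 0.0004
grip_force: 0.0
```

Call:
{"api": "apply_moves", "payload": {"translation": [[-4,1,0],[-8,2,0],[-12,2,0],[-16,3,0],[-19,4,0],[-22,4,0],[-22,4,0]], "rot": [[0,0,0],[0,0,0],[0,0,0],[0,0,0],[0,0,0],[0,0,0],[0,0,0]], "fingers": [1,1,1,1,1,1,1]}}

```text
clock: 12.9
tcp_pos: [0.5225, -0.4438, 0.2867]
eef_rot: [[-0.979, 0.204, 0.001], [0.204, 0.979, -0.0], [-0.001, 0.0, -1.0]]
contact_force: [6.3, -0.5, -1.4]
grip_width: 0.0005
grip_force: 2.3
```

```bash
cat > lv.py <<'E'
from h import *
s=ctrl.read_state();d=s['tcp_pos'][:2]-[.518,-.442];print('s',d@[-.979,.204],s['contact_force'].round(2),s['clock'])
c=grab('wrist');Q=cloud(c);h=cv2.cvtColor(c['image'],cv2.COLOR_RGB2HSV);H,S,V=h[...,0],h[...,1],h[...,2]
p=Q[(H>5)&(H<20)&(S>190)&(V>150)&(Q[...,2]>.1)&(abs(Q[...,0]-.50)<.045)&(abs(Q[...,1]+.435)<.035)]
t=(p[:,:2]-[.518,-.442])@[-.979,.204];print(len(p),np.percentile(t,[2,50,98]).round(4),np.percentile(p[:,2],[2,50,98]).round(4))
E
python3 lv.py
```

```text
s -0.004798681162944513 [ 6.31 -0.51 -1.43] 12.9
1233 [0.0076 0.019  0.0257] [0.1312 0.1419 0.1443]
```

Call:
{"api": "apply_moves", "payload": {"translation": [[-4,1,0],[-8,2,0],[-12,2,0],[-12,2,0],[-12,2,0],[-12,2,0]], "rot": [[0,0,0],[0,0,0],[0,0,0],[0,0,0],[0,0,0],[0,0,0]], "fingers": [1,1,1,1,1,1]}}

```text
clock: 13.55
tcp_pos: [0.5116, -0.442, 0.2876]
eef_rot: [[-0.979, 0.204, 0.004], [0.204, 0.979, -0.002], [-0.005, -0.001, -1.0]]
contact_force: [8.9, -1.1, -0.1]
grip_width: 0.0006
grip_force: 3.7
```

```bash
python3 lv.py
```

```text
s 0.006288597140089937 [ 8.91 -1.1  -0.13] 13.55
1107 [0.0181 0.0291 0.0557] [0.1292 0.1372 0.1393]
```

Call:
{"api": "apply_moves", "payload": {"translation": [[-2,0,0],[-3,1,0],[-3,1,0],[-3,1,0]], "rot": [[0,0,0],[0,0,0],[0,0,0],[0,0,0]], "fingers": [1,1,1,1]}}

```text
clock: 14.0
tcp_pos: [0.5087, -0.4413, 0.2878]
eef_rot: [[-0.979, 0.204, 0.005], [0.204, 0.979, -0.003], [-0.005, -0.002, -1.0]]
contact_force: [10.2, -2.1, -0.3]
grip_width: 0.0009
grip_force: 3.9
```

```bash
python3 lv.py
```

```text
s 0.00923779886427144 [10.2  -2.14 -0.27] 14.0
1060 [0.0201 0.0314 0.0584] [0.1274 0.1357 0.1378]
```

Lever at about 0.61 rad by both position and height. Easing it back upright and withdrawing.

Call:
{"api": "apply_moves", "payload": {"translation": [[5,-1,0],[12,-2,0],[20,-4,0],[30,-6,0],[42,-8,0],[52,-10,0],[52,-10,40],[52,-10,85],[52,-10,120],[52,-10,120]], "rot": [[0,0,0],[0,0,0],[0,0,0],[0,0,0],[0,0,0],[0,0,0],[0,0,0],[0,0,0],[0,0,0],[0,0,0]], "fingers": [1,1,1,1,1,1,1,1,1,1]}}

```text
clock: 15.05
tcp_pos: [0.5603, -0.4518, 0.4138]
eef_rot: [[-0.979, 0.204, 0.006], [0.204, 0.979, -0.008], [-0.008, -0.006, -1.0]]
contact_force: [0.4, -0.3, 1.0]
grip_width: 0.0004
grip_force: 0.0
```

```bash
python3 lv.py; python3 - <<'E'
from h import *
a=grab('scene');b=grab('side')
A,B=pickle.load(open('ab.pkl','rb'))
for n,c in(('scene',a),('side',b)):
    Q=cloud(c);h=cv2.cvtColor(c['image'],cv2.COLOR_RGB2HSV);L=Q[...,:2]-np.array([.5047,.100]);lx=L@[.990,.1404];ly=L@[-.1404,.990]
    m=(abs(lx)<.03)&(ly>-.1)&(ly<.03)&(h[...,1]>70)&(h[...,0]<30)&(h[...,2]>80)&(Q[...,2]>.02)&(Q[...,2]<.078)
    if m.sum(): print(n,m.sum(),'ly',np.percentile(ly[m],[2,98]).round(4),'z',np.percentile(Q[...,2][m],[2,50,98]).round(4))
cv2.imwrite('pics/end.png',np.hstack([cv2.resize(a['image'][100:300,120:420],(450,300)),cv2.resize(b['image'][90:330,130:400],(338,300))])[:,:,::-1])
E
```

```text
s -0.04344276930970053 [ 0.44 -0.31  1.04] 15.05
140 [-0.0088  0.0075  0.0613] [0.1027 0.1418 0.1458]
scene 138 ly [0.0065 0.0255] z [0.0328 0.0533 0.0604]
side 93 ly [0.0061 0.0224] z [0.0263 0.0445 0.0593]
```

View pics/end.png

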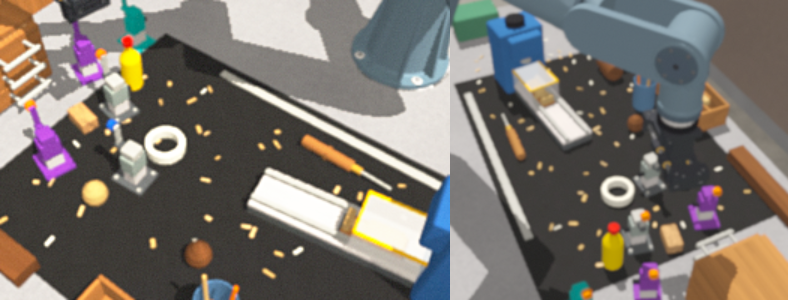

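The picture shows the tail just outside the guard at (348,220), the fins' top at about 59 mm, the orange lever upright, and the bystanders where they were. Handing in.

```bash
python3 -c "
from cell import ctrl
print(ctrl.finish_job())"
```

```text
the job is handed in; nothing more can be done
None
```

The job is handed in: by my measurements the whale lies flat in the recess, nose inwards, and the orange lever was pushed to about 0.6 rad and sprang back upright; the blue switch and other objects look untouched, but no verdict came back.

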